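# Set out moisture tins on the oven tray of a seed laboratory

## Task

The two empty moisture tins have to be dried before use, so please load the oven tray, in one row down its middle: at the handle end lay the large lid flat and stand the large tin, open side up, centred on top of it; at the plain end do the same with the small lid and the small tin. Stand the temperature logger upright in the middle of the tray, between the two lids and clear of both so that air can pass, let go of everything, and do not tip anything over or disturb the closed jar.

Things in the scene. Friction and masses are not known exactly. Their poses are not given: they have to be found in the camera images.
- tray: The oven tray: a flat perforated dark steel sheet 270 x 170 mm with a 12 mm high rim (3 mm thick) on all four sides, fixed to the bench. Origin: centre of its underside; z up; the floor that things stand on is 3 mm above the origin. Its x axis runs along the 270 mm length (the row), and +x points to the handle end: a low wire handle, 100 mm wide, that sticks out 35 mm beyond that short side and is up to 24 mm high. The -x end is plain. It may be turned any way.
- large_lid: The lid of the large tin, loose: a flat aluminium disc 58 mm in diameter and 10 mm high, lying top up. Origin: centre of its underside; z up through its flat top, on which the large tin is to stand.
- large_tin: The large moisture tin, loose: a plain round aluminium cup, open at the top, 54 mm outside diameter, 30 mm high, 2 mm wall, standing upright. Origin: centre of its underside; z up through its open mouth.
- small_lid: The lid of the small tin, loose: a flat aluminium disc 42 mm in diameter and 10 mm high, lying top up. Origin: centre of its underside; z up through its flat top, on which the small tin is to stand.
- small_tin: The small moisture tin, loose: a plain round aluminium cup, open at the top, 38 mm outside diameter, 26 mm high, 2 mm wall, standing upright. Origin: centre of its underside; z up through its open mouth.
- logger: The temperature logger, loose: a solid steel cylinder 26 mm in diameter and 45 mm high with a thin dark ring 30 mm up and a slightly domed top, standing upright. Origin: centre of its underside; z up.
- jar: Bystander: a closed amber glass jar with white cap, 46 mm in diameter, 75 mm high, standing loose on the bench among the other things. Origin: centre of its underside. Leave it alone.

How it is judged:
By the outcome, as a careful person would: the job done as asked, in the order asked, and still so for the second after the job is handed in, with the robot touching nothing.
It also fails if it takes over 125 s, if anything falls off the work surface, if the arm or the gripper's body presses on something with over 40 N, if the wrist force passes 120 N, or if a joint passes its speed limit or range.

## Robot

A 7-joint arm with a two-finger parallel gripper is mounted at the origin on the work surface. World frame = base frame: x ahead of the robot, y to its left, z up, the work surface at z = 0. Lengths are in m, angles in rad, forces in N, time in s.
With the tool pointing down it reaches from about 0.4 to 0.875 m from the base axis. Payload 19.3 kg.
Tool frame: the origin (TCP) lies midway between the tips of the shut fingers; the grasp point (between the pads) lies 19 mm behind it; x points along the fingers, y is the direction in which the jaws open and shut, and the axes are right-handed (so a half turn about x gives the same grasp; the last joint's range is limited). The gripper opens to 85 mm and grips with 20 to 120 N. Pads are 22 mm wide; open, the fingers measure 114 mm over their backs; the gripper's body (76 mm by 85 mm) begins 54 mm behind the grasp point. The pads swing forward as they close: fully open they stand 13 mm farther back than shut.
Start: joints at [-1.198, 0.521, -0.036, 1.599, 0.021, 1.021, -0.113], TCP at [0.268, 0.565, 0.231] pointing down, gripper open.
Joint ranges: [-2.91, 2.91], [-0.3, 2.13], [-1.5, 1.42], [0.17, 2.43], [-1.26, 4.41], [0.16, 1.93], [-2.52, 2.52]. Speed limits (rad/s): [1.89, 1.89, 2.39, 2.39, 3.01, 3.01, 3.01].

## Interface

Orientations are given as [roll, pitch, yaw] about the fixed x, y, z axes, in that order (R = Rz(yaw) Ry(pitch) Rx(roll)).
In Python, from workcell import telemetry, vision, workorder gives the robot as it stands. The module is installed in compiled form; this text tells all that it offers.
- The arm moves only by the tool play_rows, never from a script. Its argument "deltas" is a list of rows, each a list of 7 numbers: the shift along the world's x, y, z in mm, then the turn, a rotation vector about the world's x, y, z in degrees, then the finger opening in mm, from 0 to 85.4. In form: [[x, y, z, wx, wy, wz, jaw], ...]. A call has 1 to 8 rows; each row shifts and turns the commanded pose from where the row before left it; what a row does not reach is not made up. A row lasts 1/8 s, in which the tool goes at most 62.5 mm and 10.7 degrees, less where a joint would pass 70% of its speed; a pose out of reach is approached as far as the arm can. A call with a gripper value outside its range is refused whole. The fingers move at their own pace and stop on an object; "grip_force" is the grip in N (left out, the last holds). Time passes only in rows, so rows that do not move let the fingers close. It gives the time, the measured TCP pose, the force and the opening at its end, in the units of the state.
- telemetry.observe(): the state, without advancing time (a new reading comes with each control period).
- vision.grab_frame(name): name is "scene" or "top" or "wrist"; returns the picture (384x512x3 uint8, red, green, blue); there is no depth.
- vision.camera_info(name): a dict with "mtx" (3x3 intrinsics, pixels), "rvec" (rotation vector, rad) and "tvec" (3), from world to camera coordinates, as OpenCV has them. Camera axes: x right, y down, z forward; pixel columns grow to the right and rows downward; lengths in m; the calibration is good to about 2 mm. The wrist camera is an equidistant fisheye: a pixel r from the principal point sees the ray r / f radians off the axis. A picture is of the moment at which its call begins: read the wrist's pose just before it. camera_info takes no time and is no camera call; for the wrist camera it gives the pose at the moment of the call.
- workorder.job_done(): hands the job in, once; it reports no verdict.
The state is a dict: "clock": time; "qpos": joint angles; "qd": joint speeds; "joint_efforts": joint torques, N m; "position": TCP position; "tool_rot": TCP orientation; "force": force on the tool from outside, world axes, zero at the start; "moment": the same for the moment, N m; "grip_width": finger opening in m.
Only numpy, scipy, OpenCV 4.12 (cv2) and the standard library are available. Lean on these libraries where they do the work, as an engineer would, in place of code of your own. Each camera call takes 0.05 s, during which the arm holds its last target. There are 200 camera calls.

## Working session

There is one attempt and no reset: what is moved stays moved. The work goes in short steps, Python scripts to look and compute and a tool call to move; the robot and the scene stay as the last step left them, time stands still between calls to the robot, and variables do not carry over. Pictures are saved under pics/ and viewed, about 12 in all and at most 16, crops included, and the job is handed in when it is done.

Besides the shell and the picture viewer there is one more tool, called after "Emit:" by a JSON object that holds its "op" and its "data". play_rows: Moves the arm, as the interface text tells. Its arguments: {"type":"object","properties":{"deltas":{"type":"array","items":{"type":"array","items":{"type":"number"}}},"grip_force":{"type":"number"}},"required":["deltas"]}

```bash
mkdir -p pics; python3 - <<'E'
from workcell import telemetry, vision
import cv2
for n in ["top","scene"]:
    im=vision.grab_frame(n); cv2.imwrite(f"pics/{n}0.png",im[:,:,::-1])
    print(n,vision.camera_info(n))
print(telemetry.observe())
E
```

```text
top {'mtx': array([[403.97301914,   0.        , 255.7884884 ],
       [  0.        , 403.97301914, 184.56591556],
       [  0.        ,   0.        ,   1.        ]]), 'rvec': array([ 2.12811113, -2.13386016,  0.16213303]), 'tvec': array([0.01939663, 0.50716081, 0.91543827])}
scene {'mtx': array([[397.2566681 ,   0.        , 254.60135743],
       [  0.        , 397.2566681 , 195.50962836],
       [  0.        ,   0.        ,   1.        ]]), 'rvec': array([ 2.01831729,  1.62553215, -0.53354163]), 'tvec': array([-0.09819161, -0.38092808,  1.30754124])}
{'clock': 0.1, 'qpos': array([-1.19821434,  0.52196995, -0.0363003 ,  1.59993677,  0.02116953,
        1.02106771, -0.11279551]), 'qd': array([ 0.00192604, -0.00120783,  0.00084501,  0.0016271 ,  0.00099999,
       -0.00092704,  0.00031517]), 'joint_efforts': array([ 3.32018120e-03, -9.28480840e+01,  1.98456332e+00, -3.70534587e+01,
        1.83397037e-02,  5.36902458e-03,  9.87555552e-06]), 'position': array([0.26769689, 0.5644499 , 0.23077898]), 'tool_rot': array([-1.51493404,  1.56979826, -1.95776224]), 'force': array([ 0.48268811, -0.24579489,  0.27428139]), 'moment': array([ 0.0506746 ,  0.04695453, -0.02219598]), 'grip_width': 0.08533780666669892}
```

View pics/top0.png

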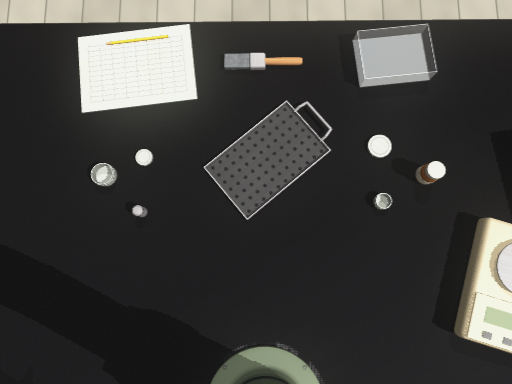

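View pics/scene0.png

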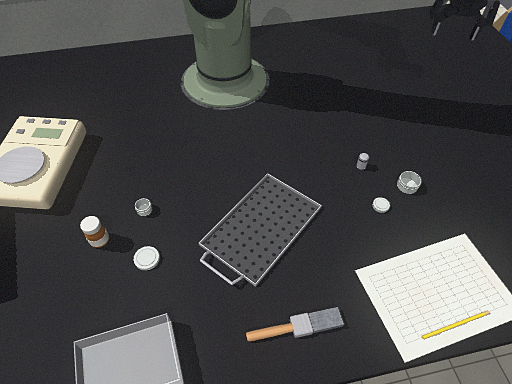

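The top view shows the large tin at (104,174), small lid (144,157), logger (139,211), large lid (380,146), small tin (383,201), jar (430,173), and the tray centred near (267,160) with its handle to the upper right. The scene view is consistent with this.

```bash
cat > h.py <<'E'
import numpy as np, cv2
from workcell import telemetry, vision
def cam(n):
    c=vision.camera_info(n); R=cv2.Rodrigues(np.array(c['rvec']))[0]; t=np.array(c['tvec']).ravel()
    return np.array(c['mtx']),R,t
def ray(n,uv,C=None):
    K,R,t=C or cam(n); uv=np.atleast_2d(uv).astype(float)
    p=(uv-K[:2,2])/[K[0,0],K[1,1]]
    if n=="wrist":
        r=np.linalg.norm(p,axis=1,keepdims=True); d=np.hstack([np.sin(r)*p/np.maximum(r,1e-9),np.cos(r)])
    else: d=np.hstack([p,np.ones((len(p),1))])
    return -R.T@t, d@R
def onz(n,uv,z,C=None):
    o,d=ray(n,uv,C); return o+d*((z-o[2])/d[:,2])[:,None]
def proj(n,P,C=None):
    K,R,t=C or cam(n); q=np.atleast_2d(P)@R.T+t
    if n=="wrist":
        s=np.linalg.norm(q[:,:2],axis=1,keepdims=True); th=np.arctan2(s,q[:,2:]); p=q[:,:2]/np.maximum(s,1e-9)*th
    else: p=q[:,:2]/q[:,2:]
    return p*[K[0,0],K[1,1]]+K[:2,2]
E
python3 - <<'E'
from h import *
for n in ["top","scene"]:
    im=cv2.imread(f"pics/{n}0.png"); g=im.max(2)
    print(n,"cam at",ray(n,[0,0])[0])
    nn,l,s,c=cv2.connectedComponentsWithStats((g>60).astype(np.uint8),connectivity=8)
    for i in range(1,nn):
        if 40<s[i,4]<12000:
            x,y,w,h,a=s[i]; print(s[i],c[i].round(1),onz(n,[[x+w/2-.5,y+h/2-.5]],.01)[0].round(4))
im=cv2.imread("pics/top0.png")
a=cv2.resize(im[135:225,80:165],None,fx=4.4,fy=4.4,interpolation=cv2.INTER_CUBIC)
b=cv2.resize(im[135:225,365:450],None,fx=4.4,fy=4.4,interpolation=cv2.INTER_CUBIC)
cv2.imwrite("pics/crop0.png",np.hstack([a,b]))
E
```

```text
top cam at [0.35158009 0.00728047 0.98587726]
[ 352   23   86   65 4497] [394.2  54.9] [ 0.8491 -0.3393  0.01  ]
[224  52  79  18 994] [256.5  60.5] [ 8.366e-01 -8.000e-04  1.000e-02]
[ 203  100  130  120 7131] [267.7 158. ] [ 0.5751 -0.0107  0.01  ]
[367 134  25  24 468] [379.4 145.7] [ 0.6095 -0.2872  0.01  ]
[135 149  19  17 253] [143.8 157. ] [0.5829 0.296  0.01  ]
[416 161  30  24 525] [430.4 172.1] [ 0.5408 -0.4094  0.01  ]
[ 90 163  28  23 497] [103.4 174.2] [0.5403 0.3945 0.01  ]
[374 193  19  17 255] [382.8 200.8] [ 0.4709 -0.2898  0.01  ]
[132 205  16  12 147] [139.2 210.7] [0.4496 0.3012 0.01  ]
[ 454  217   58  137 5925] [488.1 287.5] [ 0.2726 -0.5111  0.01  ]
[ 211  342  112   42 2761] [266.5 365.9] [ 0.1008 -0.0053  0.01  ]
scene cam at [ 1.08019641 -0.13887053  0.82359127]
[480   0  16  18  81] [486.3   7.7] [-0.2088  1.0836  0.01  ]
[492   0  20  44 581] [504.   19.1] [-0.1125  1.0832  0.01  ]
[   0  116   86   94 6191] [ 37.1 159.7] [ 0.2606 -0.5454  0.01  ]
[356 153  13  17 153] [362.2 160.8] [0.4389 0.3043 0.01  ]
[397 171  25  23 446] [408.7 181.8] [0.534  0.3976 0.01  ]
[ 198  173  124  114 6479] [258.8 229.6] [ 0.5929 -0.0174  0.01  ]
[372 197  19  16 227] [380.7 204.5] [0.586  0.2969 0.01  ]
[134 198  18  18 253] [142.9 206.6] [ 0.4654 -0.288   0.01  ]
[ 80 216  29  32 639] [ 94.  231.4] [ 0.5146 -0.4046  0.01  ]
[133 246  27  25 518] [146.  257.8] [ 0.6122 -0.2873  0.01  ]
[486 255  26  28 111] [498.3 268.3] [0.8071 0.4851 0.01  ]
[ 246  307   99   35 1559] [301.3 324.6] [0.8304 0.0036 0.01  ]
[  73  313  111   71 5984] [129.6 354.6] [ 0.8058 -0.3331  0.01  ]
[ 347  343  165   41 3396] [455.9 369.9] [0.9593 0.2375 0.01  ]
```

View pics/crop0.png

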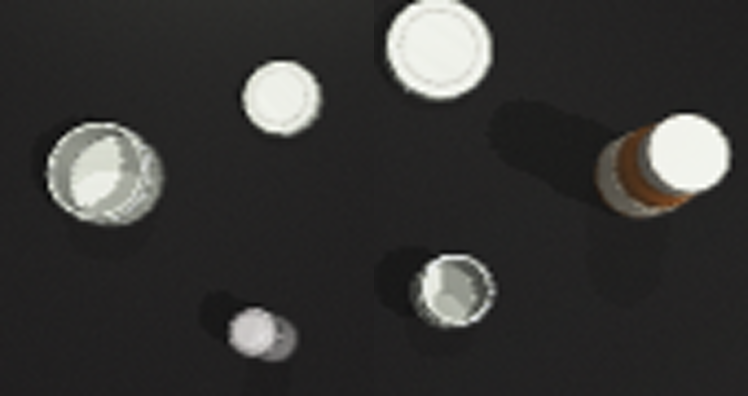

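```bash
python3 - <<'E'
from h import *
from scipy.spatial.transform import Rotation as Ro
Z=dict(large_lid=.005,small_lid=.005,large_tin=.015,small_tin=.013,logger=.0225,jar=.0375)
G=dict(large_lid=(.61,-.287),small_lid=(.585,.296),large_tin=(.537,.395),small_tin=(.468,-.289),logger=(.445,.302),jar=(.53,-.405))
for n in ["top","scene"]:
    im=cv2.imread(f"pics/{n}0.png"); g=im.max(2); m=(g>60).astype(np.uint8)
    nn,l,s,c=cv2.connectedComponentsWithStats(m)
    for k in Z:
        uv=proj(n,[*G[k],Z[k]])[0]
        i=min((i for i in range(1,nn) if s[i,4]>40),key=lambda i:np.hypot(*(c[i]-uv)))
        h=cv2.convexHull(max(cv2.findContours((l==i).astype(np.uint8),0,1)[0],key=len)); M=cv2.moments(h)
        e=[M['m10']/M['m00'],M['m01']/M['m00']]
        print(n,k,onz(n,e,Z[k])[0].round(4))
    uv=proj(n,[.575,-.01,.006])[0]
    i=min((i for i in range(1,nn) if s[i,4]>4000),key=lambda i:np.hypot(*(c[i]-uv)))
    f=np.zeros_like(m); cs=cv2.findContours((l==i).astype(np.uint8),0,1)[0]; cv2.drawContours(f,cs,-1,1,-1)
    holes=f.copy()
    # fill handle loop excluded by opening
    op=cv2.morphologyEx(m*(l==i),cv2.MORPH_CLOSE,np.ones((3,3),np.uint8)); op=cv2.morphologyEx(op.astype(np.uint8),cv2.MORPH_OPEN,cv2.getStructuringElement(2,(13,13)))
    cn=max(cv2.findContours(op,0,1)[0],key=cv2.contourArea)
    P=onz(n,cn[:,0,:],.006)[:,:2].astype(np.float32)
    r=cv2.minAreaRect(P*1000); print(n,"tray",r, cv2.boxPoints(r).round(1).tolist())
s=telemetry.observe(); print(Ro.from_euler('xyz',s['tool_rot']).as_matrix().round(4))
E
```

```text
top large_lid [ 0.6104 -0.2894  0.005 ]
top small_lid [0.5842 0.2979 0.005 ]
top large_tin [0.5389 0.3926 0.015 ]
top small_tin [ 0.471  -0.2885  0.013 ]
top logger [0.4478 0.2982 0.0225]
top jar [ 0.5362 -0.3974  0.0375]
top tray ((580.0924072265625, -10.569503784179688), (173.01089477539062, 275.7562561035156), 39.70815658569336) [[425.5, 40.20000076293945], [601.5999755859375, -171.89999389648438], [734.7000122070312, -61.400001525878906], [558.5999755859375, 150.8000030517578]]
scene large_lid [ 0.6088 -0.2881  0.005 ]
scene small_lid [0.5828 0.2989 0.005 ]
scene large_tin [0.5368 0.3938 0.015 ]
scene small_tin [ 0.4679 -0.2864  0.013 ]
scene logger [0.4484 0.2981 0.0225]
scene jar [ 0.5332 -0.3953  0.0375]
scene tray ((576.3753662109375, -8.80279541015625), (174.23751831054688, 278.443603515625), 39.586856842041016) [[420.5, 43.0], [598.0, -171.60000610351562], [732.2000122070312, -60.599998474121094], [554.7999877929688, 154.0]]
[[-4.000e-04  4.285e-01  9.035e-01]
 [-9.000e-04  9.035e-01 -4.285e-01]
 [-1.000e+00 -1.000e-03  1.000e-04]]
```

Emit:
{"op": "play_rows", "data": {"deltas": [[19,-48,-4,0,0,-3.1,85],[19,-48,-4,0,0,-3.1,85],[19,-48,-4,0,0,-3.1,85],[19,-48,-4,0,0,-3.1,85],[19,-48,-4,0,0,-3.1,85],[19,-48,-4,0,0,-3.1,85],[19,-48,-4,0,0,-3.1,85],[19,-48,-4,0,0,-3.2,85]], "grip_force": 30}}

```text
clock: 1.1
position: [0.4201, 0.1791, 0.1992]
tool_rot: [2.049, 1.571, 1.17]
force: [1.3, 0.1, 0.1]
grip_width: 0.085
```

Emit:
{"op": "play_rows", "data": {"deltas": [[19,-48,-5,0,0,0,85],[19,-48,-5,0,0,0,85],[19,-48,-5,0,0,0,85],[19,-48,-5,0,0,0,85],[19,-48,-5,0,0,0,85],[19,-48,-5,0,0,0,85],[19,-48,-5,0,0,0,85],[19,-48,-5,0,0,0,85]]}}

```text
clock: 2.1
position: [0.5722, -0.2048, 0.1589]
tool_rot: [-2.889, 1.57, 2.517]
force: [0.8, 1.1, 0.2]
grip_width: 0.085
```

Tracking is exact. Next I hover over the large lid and check it with the wrist camera.

Emit:
{"op": "play_rows", "data": {"deltas": [[19,-42,-5,0,0,0,85],[18,-42,-5,0,0,0,85],[0,0,0,0,0,0,85],[0,0,0,0,0,0,85]]}}

```text
clock: 2.6
position: [0.6085, -0.2867, 0.1488]
tool_rot: [-2.945, 1.57, 2.461]
force: [-0.7, 0.4, -0.2]
grip_width: 0.0853
```

```bash
cat > w.py <<'E'
import sys
from h import *
from scipy.spatial.transform import Rotation as Ro
def wrist(tag,pts,z,thr=110,save=True,near=60):
    C=cam("wrist"); s=telemetry.observe(); im=vision.grab_frame("wrist")[:,:,::-1]
    cv2.imwrite(f"pics/w_{tag}.png",im)
    R=Ro.from_euler('xyz',s['tool_rot']).as_matrix()
    print("tcp",s['position'].round(4),"toolx",R[:,0].round(3),"jaw",R[:,1].round(3),"grip",round(s['grip_width'],4),"F",s['force'].round(1), 'q',s['qpos'].round(2))
    m=(im.min(2)>thr).astype(np.uint8); n,l,st,c=cv2.connectedComponentsWithStats(m)
    uv=proj("wrist",[*pts,z],C)[0]; print("pred px",uv.round(1))
    for i in range(1,n):
        if st[i,4]>150 and np.hypot(*(c[i]-uv))<near:
            h=cv2.convexHull(max(cv2.findContours((l==i).astype(np.uint8),0,1)[0],key=len))
            P=onz("wrist",h[:,0,:],z,C)[:,:2].astype(np.float32)*1000
            (cx,cy),r=cv2.minEnclosingCircle(P); M=cv2.moments(P[:,None])
            print("blob px",c[i].round(1),"area",st[i,4],"circ",round(cx,1),round(cy,1),"d",round(2*r,1),"centroid",round(M['m10']/M['m00'],1),round(M['m01']/M['m00'],1),"eqd",round((4*abs(M['m00'])/np.pi)**.5,1))
E
python3 -c "
from w import *
wrist('ll',(.6096,-.2887),.01)"
```

```text
tcp [ 0.6085 -0.2867  0.1488] toolx [-0.001  0.001 -1.   ] jaw [ 0.769  0.639 -0.   ] grip 0.0853 F [-0.7  0.4 -0.2] q [ 0.22  0.7   0.21  1.54 -0.17  0.92  1.18]
pred px [256.4 186.7]
blob px [255.9 184.3] area 2895 circ 608.3 -287.7 d 61.0 centroid 608.2 -287.8 eqd 60.1
```

View pics/w_ll.png

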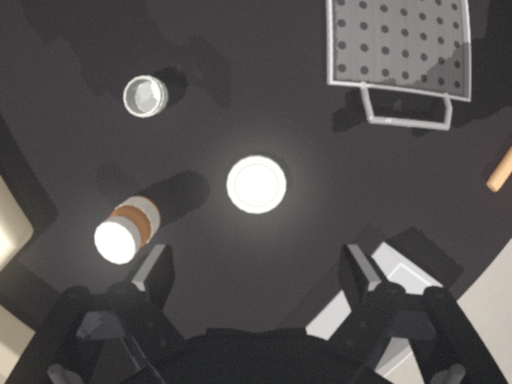

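The wrist view shows the lid at (256,184), midway between the fingers, with the jar at (120,235) well clear.

Emit:
{"op": "play_rows", "data": {"deltas": [[0,-1.3,-40,0,0,0,80],[0,0,-40,0,0,0,80],[0,0,-35,0,0,0,80],[0,0,-20,0,0,0,75],[0,0,-10,0,0,0,75],[0,0,-5,0,0,0,70],[0,0,0,0,0,0,66],[0,0,0,0,0,0,66]]}}

```text
clock: 3.65
position: [0.6093, -0.2888, 0.0001]
tool_rot: [0.498, 1.57, -0.38]
force: [-0.5, -0.3, -0.1]
grip_width: 0.0662
```

Emit:
{"op": "play_rows", "data": {"deltas": [[0,0,0,0,0,0,50],[0,0,0,0,0,0,50],[0,0,0,0,0,0,50],[0,0,0,0,0,0,50]]}}

```text
clock: 4.15
position: [0.6092, -0.2887, 0.0003]
tool_rot: [0.604, 1.57, -0.274]
force: [-2.2, 1.9, 8.6]
grip_width: 0.0553
```

Emit:
{"op": "play_rows", "data": {"deltas": [[0,0,0,0,0,0,50],[0,0,0,0,0,0,50]]}}

```text
clock: 4.4
position: [0.6092, -0.2888, 0.0003]
tool_rot: [0.572, 1.57, -0.305]
force: [-2.2, 2.2, 9.7]
grip_width: 0.0551
```

```bash
python3 -c "
from w import *
wrist('ll2',(.6092,-.2887),.01)
a=vision.grab_frame('wrist')[120:384,100:420,::-1]
cv2.imwrite('pics/ll3.png',cv2.resize(a,None,fx=2,fy=2,interpolation=cv2.INTER_CUBIC))"
```

```text
tcp [ 6.092e-01 -2.888e-01  3.000e-04] toolx [ 0.001 -0.    -1.   ] jaw [0.769 0.639 0.001] grip 0.0551 F [-2.2  2.2  9.7] q [ 0.25  0.89  0.16  1.59 -0.21  0.67  1.21]
pred px [257.5 260.2]
blob px [255.9 251.2] area 9286 circ 606.9 -287.3 d 61.0 centroid 607.1 -287.4 eqd 58.8
```

View pics/ll3.png

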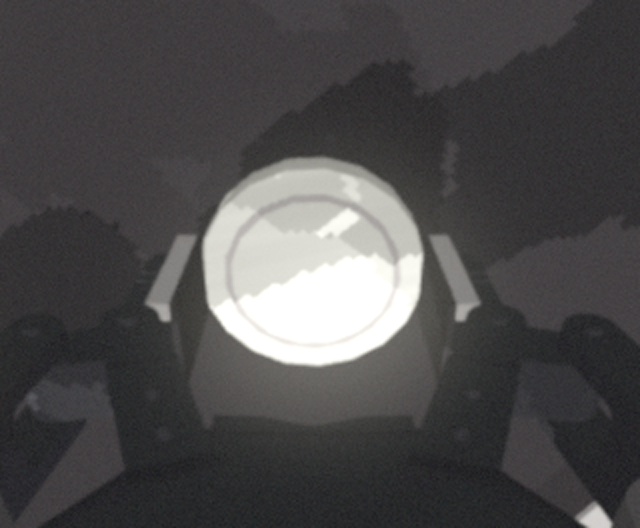

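Emit:
{"op": "play_rows", "data": {"deltas": [[0,0,3,0,0,0,50],[0,0,7,0,0,0,50],[0,0,20,0,0,0,50],[0,0,35,0,0,0,50],[0,0,35,0,0,0,50],[0,0,0,0,0,0,50]]}}

```text
clock: 5.25
position: [0.6104, -0.2894, 0.1035]
tool_rot: [0.503, 1.565, -0.375]
force: [0.6, -0.1, -1.2]
grip_width: 0.0551
```

```bash
python3 -c "
from w import *
wrist('ll4',(.6092,-.2887),.11)
"
```

```text
tcp [ 0.6104 -0.2894  0.1035] toolx [ 0.005 -0.002 -1.   ] jaw [0.769 0.639 0.003] grip 0.0551 F [ 0.6 -0.1 -1.2] q [ 0.23  0.75  0.2   1.57 -0.18  0.83  1.19]
pred px [256.6 255.2]
blob px [255.9 251. ] area 9250 circ 608.8 -289.6 d 62.5 centroid 609.3 -289.3 eqd 60.1
```

View pics/w_ll4.png

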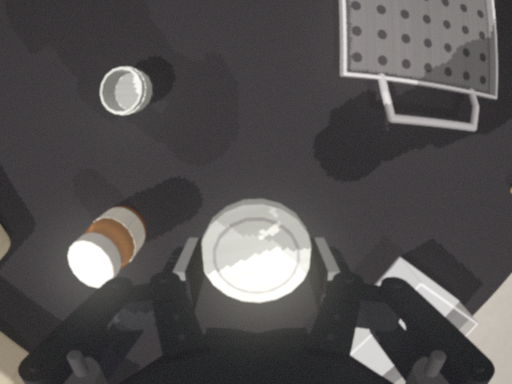

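Emit:
{"op": "play_rows", "data": {"deltas": [[2,30,0,0,0,0,50],[3,42,0,0,0,0,50],[3,42,0,0,0,0,50],[3,42,0,0,0,0,50],[3,40,0,0,0,0,50],[2.3,25,-20,0,0,0,50],[0,0,-30,0,0,0,50],[0,0,0,0,0,0,50]]}}

```text
clock: 6.3
position: [0.6235, -0.0673, 0.0474]
tool_rot: [-2.276, 1.567, 3.13]
force: [-0.1, -0.1, 0.2]
grip_width: 0.0553
```

```bash
python3 - <<'E'
from w import *
wrist('pl',(.6259,-.0674),.06)
C=cam("wrist"); im=cv2.imread("pics/w_pl.png").copy()
c=np.array([.578,-.0097]); u=np.array([.6388,-.7694]); v=np.array([.7694,.6388])
for a,b in [(.135,.085),(.135,-.085),(0,.085),(0,-.085),(.075,.085),(.075,-.085),(-.06,.085),(-.06,-.085)]:
    p=proj("wrist",[*(c+a*u+b*v),.012],C)[0]; cv2.circle(im,tuple(int(round(x)) for x in p),3,(0,0,255),1)
cv2.imwrite("pics/pl1.png",im)
E
```

```text
tcp [ 0.6235 -0.0673  0.0474] toolx [-0.004  0.    -1.   ] jaw [ 0.769  0.639 -0.003] grip 0.0553 F [-0.1 -0.1  0.2] q [-0.11  0.77  0.19  1.72 -0.21  0.67  0.89]
pred px [260.9 265.9]
```

View pics/pl1.png

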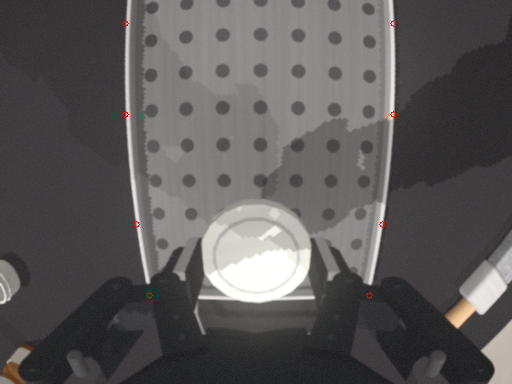

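Emit:
{"op": "play_rows", "data": {"deltas": [[2,-1,-15,0,0,0,50],[0,0,-14,0,0,0,50],[0,0,-9,0,0,0,50],[0,0,-3,0,0,0,50],[0,0,0,0,0,0,50],[0,0,0,0,0,0,50]]}}

```text
clock: 7.1
position: [0.6273, -0.0686, 0.0087]
tool_rot: [0.807, 1.57, -0.07]
force: [0.1, -0.2, -0.2]
grip_width: 0.0549
```

Emit:
{"op": "play_rows", "data": {"deltas": [[0,0,-3,0,0,0,50],[0,0,-2,0,0,0,50],[0,0,0,0,0,0,50],[0,0,0,0,0,0,50]]}}

```text
clock: 7.6
position: [0.6272, -0.0685, 0.0034]
tool_rot: [1.727, 1.571, 0.849]
force: [-2.4, 0.2, 5.0]
grip_width: 0.0551
```

Emit:
{"op": "play_rows", "data": {"deltas": [[0,0,0,0,0,0,70],[0,0,0,0,0,0,75],[0,0,0,0,0,0,75],[0,0,10,0,0,0,80],[0,0,25,0,0,0,85],[0,0,40,0,0,0,85],[-6,20,40,0,0,0,85],[-9,42,5,0,0,0,85]]}}

```text
clock: 8.6
position: [0.6135, -0.0078, 0.1269]
tool_rot: [0.814, 1.566, -0.067]
force: [0.4, 0.9, -1.9]
grip_width: 0.0848
```

Emit:
{"op": "play_rows", "data": {"deltas": [[-9,48,2,0,0,0,85],[-9,48,2,0,0,0,85],[-9,48,2,0,0,0,85],[-9,48,2,0,0,0,85],[-9,48,2,0,0,0,85],[-9,48,2,0,0,0,85],[-9,48,2,0,0,0,85],[-9,48,2,0,0,0,85]]}}

```text
clock: 9.6
position: [0.5397, 0.379, 0.1402]
tool_rot: [1.502, 1.57, 0.624]
force: [0.2, -0.2, -0.7]
grip_width: 0.085
```

Emit:
{"op": "play_rows", "data": {"deltas": [[-3,12,0,0,0,0,85],[0,0,0,0,0,0,85],[0,0,0,0,0,0,85],[0,0,0,0,0,0,85]]}}

```text
clock: 10.1
position: [0.5378, 0.388, 0.1395]
tool_rot: [-0.004, 1.57, -0.883]
force: [0.3, 0.4, 0.1]
grip_width: 0.0851
```

```bash
python3 - <<'E'
from w import *
wrist('lt',(.5379,.3932),.030)
im=cv2.imread('pics/w_lt.png'); cv2.imwrite('pics/lt1.png',cv2.resize(im[90:290,120:400],None,fx=2.5,fy=2.5,interpolation=cv2.INTER_CUBIC))
E
```

```text
tcp [0.5378 0.388  0.1395] toolx [ 0. -0. -1.] jaw [ 0.77   0.638 -0.   ] grip 0.0851 F [0.3 0.4 0.1] q [-0.87  0.7   0.25  1.58 -0.21  0.89  0.14]
pred px [260.8 188.6]
blob px [259.2 186.2] area 3150 circ 536.1 393.4 d 58.2 centroid 536.0 393.4 eqd 56.3
```

View pics/lt1.png

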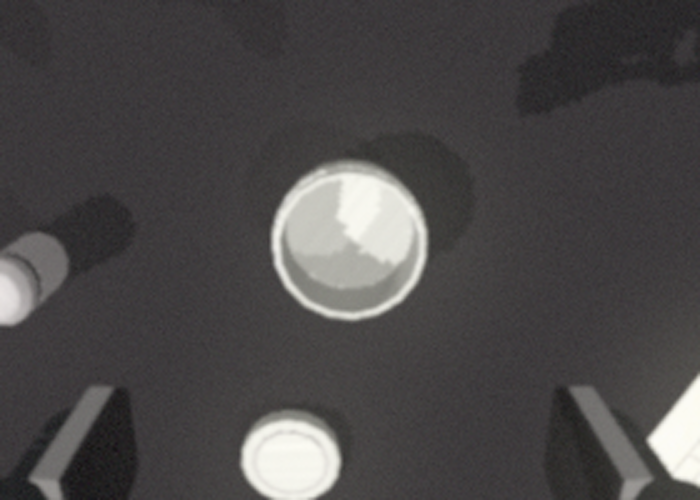

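Emit:
{"op": "play_rows", "data": {"deltas": [[-1,5,-40,0,0,0,85],[0,0,-40,0,0,0,85],[0,0,-30,0,0,0,80],[0,0,-15,0,0,0,75],[0,0,-6.5,0,0,0,70],[0,0,0,0,0,0,66],[0,0,0,0,0,0,62],[0,0,0,0,0,0,62]]}}

```text
clock: 11.15
position: [0.5364, 0.3947, 0.0086]
tool_rot: [1.596, 1.57, 0.719]
force: [1.2, 0.2, 0.8]
grip_width: 0.0619
```

Emit:
{"op": "play_rows", "data": {"deltas": [[0,0,0,0,0,0,45],[0,0,0,0,0,0,45],[0,0,0,0,0,0,45],[0,0,0,0,0,0,45],[0,0,0,0,0,0,45]]}}

```text
clock: 11.78
position: [0.5364, 0.3947, 0.0087]
tool_rot: [1.714, 1.57, 0.837]
force: [-2.3, -1.3, 10.1]
grip_width: 0.0536
```

Emit:
{"op": "play_rows", "data": {"deltas": [[0,0,5,0,0,0,45],[0,0,15,0,0,0,45],[0,0,30,0,0,0,45],[0,0,40,0,0,0,45],[0,0,35,0,0,0,45],[0,0,0,0,0,0,45],[0,0,0,0,0,0,45]]}}

```text
clock: 12.65
position: [0.5359, 0.3943, 0.1329]
tool_rot: [-2.7, 1.571, 2.706]
force: [0.1, -0.3, -0.9]
grip_width: 0.0538
```

```bash
python3 - <<'E'
from w import *
s=telemetry.observe(); p=s['position']
wrist('lt2',p[:2],p[2]+.0213,thr=110,near=80)
# where held lid (image w_ll4) and tin lie in tool axes
E
```

```text
tcp [0.5359 0.3943 0.1329] toolx [-0.  0. -1.] jaw [ 0.769  0.639 -0.   ] grip 0.0538 F [ 0.1 -0.3 -0.9] q [-0.88  0.71  0.25  1.58 -0.21  0.88  0.14]
pred px [257.4 272.4]
blob px [255.8 262.4] area 10022 circ 533.7 396.2 d 62.9 centroid 534.0 395.4 eqd 57.7
blob px [186.5 257.7] area 382 circ 507.3 379.2 d 24.5 centroid 506.0 377.9 eqd 12.0
blob px [325.4 257.8] area 383 circ 555.0 418.7 d 24.5 centroid 556.5 419.6 eqd 12.1
```

View pics/w_lt2.png

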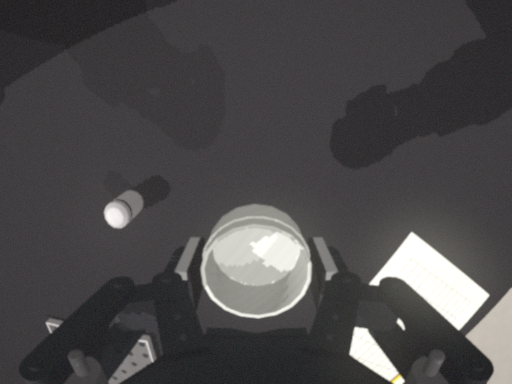

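```bash
python3 - <<'E'
from h import *
C=cam("wrist"); p=telemetry.observe()['position']; u=np.array([.6388,-.7694]); v=np.array([.7694,.6388])
for n in ['lt2','ll4']:
    g=cv2.imread(f'pics/w_{n}.png')[:,:,1]; print(n,[int(x) for x in g[195:230,256]],[int(x) for x in g[290:322,256]])
def off(uv,dz):
    for q in onz("wrist",uv,p[2]+dz,C)[:,:2]-p[:2]: print(dz,(q@u*1000).round(1),(q@v*1000).round(1))
off([[256,219],[256,316],[201,267],[312,267]],.0213)
off([[256,207],[256,302],[202,250],[310,250]],.0097)
E
```

```text
lt2 [73, 72, 74, 72, 73, 75, 72, 74, 90, 123, 142, 147, 145, 145, 143, 145, 145, 148, 148, 150, 152, 180, 188, 171, 152, 149, 149, 149, 157, 176, 191, 190, 192, 205, 214] [152, 150, 148, 149, 147, 145, 148, 149, 148, 145, 147, 145, 146, 147, 147, 150, 146, 144, 144, 139, 141, 140, 142, 147, 181, 229, 242, 217, 143, 76, 70, 70]
ll4 [72, 73, 77, 97, 130, 146, 148, 150, 153, 169, 190, 196, 194, 192, 192, 192, 191, 191, 191, 190, 190, 188, 172, 162, 160, 166, 183, 191, 191, 192, 192, 192, 192, 192, 193] [255, 242, 232, 239, 253, 255, 255, 255, 255, 255, 255, 240, 194, 129, 105, 103, 98, 101, 98, 96, 99, 98, 95, 97, 90, 94, 94, 91, 92, 89, 86, 90]
0.0213 -27.3 -0.7
0.0213 27.2 -0.7
0.0213 -2.5 -26.7
0.0213 -2.5 25.8
0.0097 -28.7 -0.7
0.0097 26.8 -0.7
0.0097 -5.6 -27.9
0.0097 -5.6 26.5
```

Emit:
{"op": "play_rows", "data": {"deltas": [[5,-26,0,0,0,0,45],[9,-46,0,0,0,0,45],[9,-46,0,0,0,0,45],[9,-46,0,0,0,0,45],[9,-46,0,0,0,0,45],[9,-46,0,0,0,0,45],[9,-46,0,0,0,0,45],[9,-46,0,0,0,0,45]]}}

```text
clock: 13.7
position: [0.6036, 0.0437, 0.1322]
tool_rot: [-1.8, 1.57, -2.678]
force: [1.2, -0.9, 0.1]
grip_width: 0.0537
```

Emit:
{"op": "play_rows", "data": {"deltas": [[9,-46,0,0,0,0,45],[9,-46,0,0,0,0,45],[4,-22,-20,0,0,0,45],[0,0,-40,0,0,0,45],[0,0,-20,0,0,0,45],[0,0,0,0,0,0,45],[0,0,0,0,0,0,45],[0,0,0,0,0,0,45]]}}

```text
clock: 14.7
position: [0.6268, -0.0675, 0.054]
tool_rot: [0.839, 1.569, -0.038]
force: [0.2, -0.3, -0.3]
grip_width: 0.0538
```

Emit:
{"op": "play_rows", "data": {"deltas": [[0,0,-15,0,0,0,45],[0,0,-10,0,0,0,45],[0,0,-4,0,0,0,45],[0,0,-2,0,0,0,45],[0,0,-1,0,0,0,45],[0,0,0,0,0,0,45],[0,0,0,0,0,0,45]]}}

```text
clock: 15.58
position: [0.6258, -0.0677, 0.0217]
tool_rot: [-2.753, 1.57, 2.653]
force: [-7.9, 0.8, 16.9]
grip_width: 0.0534
```

Emit:
{"op": "play_rows", "data": {"deltas": [[0,0,0.7,0,0,0,45],[0,0,0,0,0,0,57],[0,0,0,0,0,0,63],[0,0,0,0,0,0,70],[0,0,10,0,0,0,75],[0,0,25,0,0,0,80],[0,0,40,0,0,0,85],[-8,36,30,0,0,0,85]]}}

```text
clock: 16.58
position: [0.6186, -0.0341, 0.1288]
tool_rot: [0.294, 1.568, -0.587]
force: [1.0, 0.6, -0.2]
grip_width: 0.085
```

Emit:
{"op": "play_rows", "data": {"deltas": [[-5,46,0,0,0,0,85],[-5,46,0,0,0,0,85],[-5,46,0,0,0,0,85],[-5,46,0,0,0,0,85],[-5,46,0,0,0,0,85],[-5,46,0,0,0,0,85],[-4,45,0,0,0,0,85],[0,0,0,0,0,0,85]]}}

```text
clock: 17.58
position: [0.5828, 0.2938, 0.1268]
tool_rot: [2.582, 1.569, 1.71]
force: [0.3, -0.3, 0.2]
grip_width: 0.0847
```

Emit:
{"op": "play_rows", "data": {"deltas": [[0,0,0,0,0,0,85],[0,0,0,0,0,0,85]]}}

```text
clock: 17.82
position: [0.5846, 0.2881, 0.1269]
tool_rot: [0.311, 1.57, -0.568]
force: [-0.3, -0.7, 0.9]
grip_width: 0.0852
```

```bash
python3 - <<'E'
from w import *
wrist('sl',(.5835,.2984),.010)
im=vision.grab_frame('top')[:,:,::-1]; s=vision.grab_frame('scene')[:,:,::-1]
cv2.imwrite('pics/c1.png',np.hstack([cv2.resize(im[120:220,220:345],None,fx=3.2,fy=3.2,interpolation=cv2.INTER_CUBIC),cv2.resize(s[170:270,190:315],None,fx=3.2,fy=3.2,interpolation=cv2.INTER_CUBIC)]))
E
```

```text
tcp [0.5846 0.2881 0.1269] toolx [ 0. -0. -1.] jaw [0.77  0.638 0.   ] grip 0.0852 F [-0.3 -0.7  0.9] q [-0.71  0.7   0.25  1.62 -0.21  0.85  0.32]
pred px [263.3 181.3]
blob px [262.6 179.9] area 1696 circ 582.4 298.6 d 42.8 centroid 582.4 298.6 eqd 42.1
```

View pics/c1.png

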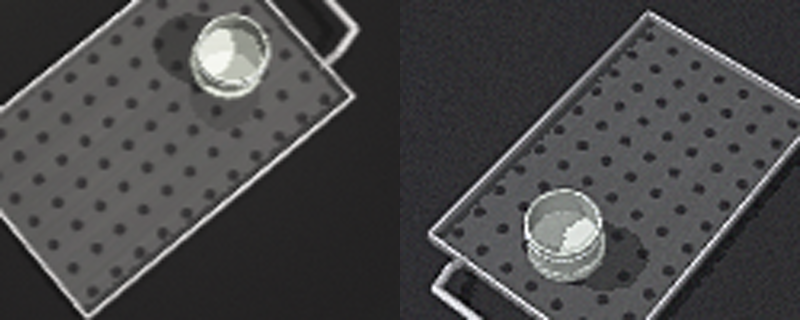

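Emit:
{"op": "play_rows", "data": {"deltas": [[-2,10,-30,0,0,0,85],[0,0,-40,0,0,0,80],[0,0,-30,0,0,0,70],[0,0,-15,0,0,0,60],[0,0,-6,0,0,0,55],[0,0,0,0,0,0,52],[0,0,0,0,0,0,52],[0,0,0,0,0,0,52]]}}

```text
clock: 18.98
position: [0.5825, 0.2996, 0.0063]
tool_rot: [1.468, 1.57, 0.591]
force: [1.3, -0.1, -0.0]
grip_width: 0.0521
```

Emit:
{"op": "play_rows", "data": {"deltas": [[0,-1,-3,0,0,0,52],[0,0,-1.5,0,0,0,50],[0,0,0,0,0,0,46],[0,0,0,0,0,0,34],[0,0,0,0,0,0,34],[0,0,0,0,0,0,34],[0,0,0,0,0,0,34]]}}

```text
clock: 19.85
position: [0.5821, 0.2984, 0.0011]
tool_rot: [-2.299, 1.571, 3.107]
force: [-3.1, -0.9, 5.3]
grip_width: 0.0393
```

Emit:
{"op": "play_rows", "data": {"deltas": [[0,0,5,0,0,0,34],[0,0,15,0,0,0,34],[0,0,30,0,0,0,34],[0,0,35,0,0,0,34],[0,0,0,0,0,0,34],[0,0,0,0,0,0,34]]}}

```text
clock: 20.6
position: [0.582, 0.2985, 0.0863]
tool_rot: [1.915, 1.57, 1.037]
force: [0.1, 0.5, -1.3]
grip_width: 0.0392
```

```bash
cat >> w.py <<'E'
def held(tag,dz,thr,R):
    "edges along the middle column of the held disc/rim at height tcp+dz, in tray axes from the TCP"
    C=cam("wrist"); p=telemetry.observe()['position']; im=vision.grab_frame("wrist")[:,:,::-1]; cv2.imwrite(f"pics/w_{tag}.png",im)
    u=np.array([.6388,-.7694])
    g=im[:,252:260,1].mean(1)
    ys=np.arange(180,340); q=(onz("wrist",np.c_[np.full(160,255.9),ys],p[2]+dz,C)[:,:2]-p[:2])@u*1000
    print(p.round(4)); print([(int(y),round(float(x),1),int(g[y])) for y,x in zip(ys,q) if R-5<abs(x)<R+7])
E
python3 -c "
from w import *
held('sl2',.0085,110,21)"
```

```text
[0.582  0.2985 0.0863]
[(208, -27.8, 44), (209, -27.3, 47), (210, -26.8, 45), (211, -26.3, 46), (212, -25.8, 45), (213, -25.3, 45), (214, -24.8, 51), (215, -24.2, 68), (216, -23.7, 89), (217, -23.2, 99), (218, -22.7, 100), (219, -22.2, 101), (220, -21.7, 103), (221, -21.1, 107), (222, -20.6, 121), (223, -20.1, 135), (224, -19.6, 138), (225, -19.0, 138), (226, -18.5, 137), (227, -18.0, 137), (228, -17.4, 137), (229, -16.9, 137), (230, -16.4, 133), (285, 16.1, 188), (286, 16.7, 198), (287, 17.4, 204), (288, 18.1, 205), (289, 18.7, 205), (290, 19.4, 203), (291, 20.1, 186), (292, 20.8, 134), (293, 21.4, 74), (294, 22.1, 55), (295, 22.8, 53), (296, 23.5, 50), (297, 24.2, 54), (298, 24.9, 53), (299, 25.6, 51), (300, 26.3, 52), (301, 27.0, 53), (302, 27.7, 52)]
```

Emit:
{"op": "play_rows", "data": {"deltas": [[-6,-28,0,0,0,0,34],[-9,-45,0,0,0,0,34],[-9,-45,0,0,0,0,34],[-9,-45,0,0,0,0,34],[-9,-45,0,0,0,0,34],[-10,-42,-20,0,0,0,34],[0,0,-30,0,0,0,34],[0,0,-15,0,0,0,34]]}}

```text
clock: 21.65
position: [0.5293, 0.0481, 0.0194]
tool_rot: [-2.14, 1.569, -3.018]
force: [-1.0, 0.5, 0.4]
grip_width: 0.0391
```

Emit:
{"op": "play_rows", "data": {"deltas": [[0,0,-10,0,0,0,34],[0,0,-2,0,0,0,34],[0,0,0,0,0,0,34],[0,0,0,0,0,0,34]]}}

```text
clock: 22.15
position: [0.5304, 0.0486, 0.0096]
tool_rot: [1.031, 1.57, 0.154]
force: [0.2, 1.0, -1.0]
grip_width: 0.0394
```

Emit:
{"op": "play_rows", "data": {"deltas": [[0,0,-3,0,0,0,34],[0,0,-2,0,0,0,34],[0,0,-0.5,0,0,0,34],[0,0,0,0,0,0,34],[0,0,0,0,0,0,34]]}}

```text
clock: 22.78
position: [0.5302, 0.0485, 0.004]
tool_rot: [1.708, 1.57, 0.83]
force: [-3.2, -0.6, 15.4]
grip_width: 0.0397
```

Emit:
{"op": "play_rows", "data": {"deltas": [[0,0,0,0,0,0,55],[0,0,0,0,0,0,62],[0,0,0,0,0,0,70],[0,0,10,0,0,0,80],[0,0,30,0,0,0,85],[0,0,45,0,0,0,85],[-6,-36,40,0,0,0,85],[-7,-46,0,0,0,0,85]]}}

```text
clock: 23.78
position: [0.5185, -0.0338, 0.1318]
tool_rot: [1.0, 1.566, 0.125]
force: [0.5, -0.1, -0.6]
grip_width: 0.0851
```

Emit:
{"op": "play_rows", "data": {"deltas": [[-8,-45,0,0,0,0,85],[-8,-45,0,0,0,0,85],[-8,-45,0,0,0,0,85],[-8,-45,0,0,0,0,85],[-8,-45,0,0,0,0,85],[-7,-28,0,0,0,0,85],[0,0,0,0,0,0,85],[0,0,0,0,0,0,85]]}}

```text
clock: 24.78
position: [0.4703, -0.2859, 0.1288]
tool_rot: [1.935, 1.57, 1.058]
force: [0.4, -0.5, -0.1]
grip_width: 0.085
```

Emit:
{"op": "play_rows", "data": {"deltas": [[0,0,0,0,0,0,85],[0,0,0,0,0,0,85]]}}

```text
clock: 25.02
position: [0.4704, -0.2859, 0.1286]
tool_rot: [1.959, 1.571, 1.083]
force: [-0.2, 0.2, -0.2]
grip_width: 0.0847
```

```bash
python3 -c "
from w import *
wrist('st',(.4695,-.2875),.026)"
```

```text
tcp [ 0.4704 -0.2859  0.1286] toolx [ 0.  0. -1.] jaw [0.768 0.64  0.   ] grip 0.0847 F [-0.2  0.2 -0.2] q [ 0.28  0.55  0.22  1.9  -0.18  0.71  1.3 ]
pred px [254.9 196. ]
blob px [255.7 191.7] area 1782 circ 467.5 -284.6 d 43.4 centroid 467.9 -284.5 eqd 41.3
```

Emit:
{"op": "play_rows", "data": {"deltas": [[-1.2,-0.7,-40,0,0,0,85],[0,0,-40,0,0,0,75],[0,0,-25,0,0,0,65],[0,0,-12,0,0,0,55],[0,0,-3.5,0,0,0,50],[0,0,0,0,0,0,46],[0,0,0,0,0,0,46]]}}

```text
clock: 25.95
position: [0.4694, -0.2875, 0.0088]
tool_rot: [0.406, 1.57, -0.471]
force: [-0.1, -0.2, -0.3]
grip_width: 0.0459
```

Emit:
{"op": "play_rows", "data": {"deltas": [[0,0,0,0,0,0,30],[0,0,0,0,0,0,30],[0,0,0,0,0,0,30],[0,0,0,0,0,0,30],[0,0,0,0,0,0,30]]}}

```text
clock: 26.58
position: [0.4693, -0.2875, 0.0089]
tool_rot: [0.531, 1.57, -0.346]
force: [-1.0, 1.3, 9.2]
grip_width: 0.0359
```

Emit:
{"op": "play_rows", "data": {"deltas": [[0,0,5,0,0,0,30],[0,0,15,0,0,0,30],[0,0,35,0,0,0,30],[0,0,45,0,0,0,30],[0,0,20,0,0,0,30],[0,0,0,0,0,0,30],[0,0,0,0,0,0,30]]}}

```text
clock: 27.45
position: [0.4687, -0.2871, 0.1279]
tool_rot: [-3.061, 1.571, 2.345]
force: [-1.1, -0.4, -0.6]
grip_width: 0.0362
```

```bash
python3 -c "
from w import *
held('st2',.0175,110,19)"
```

```text
[ 0.4687 -0.2871  0.1279]
[(219, -25.8, 150), (220, -25.3, 150), (221, -24.8, 151), (222, -24.3, 160), (223, -23.8, 183), (224, -23.3, 187), (225, -22.8, 169), (226, -22.4, 155), (227, -21.9, 150), (228, -21.4, 149), (229, -20.9, 154), (230, -20.4, 169), (231, -19.9, 189), (232, -19.4, 192), (233, -18.9, 194), (234, -18.4, 207), (235, -17.9, 215), (236, -17.3, 218), (237, -16.8, 218), (238, -16.3, 218), (239, -15.8, 217), (240, -15.3, 216), (241, -14.8, 212), (242, -14.3, 208), (292, 14.3, 189), (293, 14.9, 234), (294, 15.5, 253), (295, 16.2, 237), (296, 16.8, 192), (297, 17.5, 158), (298, 18.1, 151), (299, 18.8, 150), (300, 19.4, 151), (301, 20.1, 152), (302, 20.8, 153), (303, 21.4, 148), (304, 22.1, 134), (305, 22.8, 119), (306, 23.5, 111), (307, 24.1, 108), (308, 24.8, 107), (309, 25.5, 102)]
```

View pics/w_st2.png

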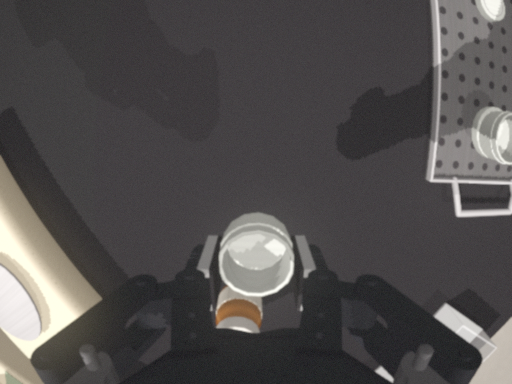

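Emit:
{"op": "play_rows", "data": {"deltas": [[5,27,0,0,0,0,30],[8.5,46,0,0,0,0,30],[8.5,46,0,0,0,0,30],[8.5,46,0,0,0,0,30],[8.5,46,0,0,0,0,30],[8.5,46,0,0,0,0,30],[8.5,46,0,0,0,0,30],[6.5,31,0,0,0,0,30]]}}

```text
clock: 28.5
position: [0.5311, 0.0489, 0.1272]
tool_rot: [-2.226, 1.569, -3.102]
force: [0.6, 0.4, 0.1]
grip_width: 0.0358
```

Emit:
{"op": "play_rows", "data": {"deltas": [[0,0,-30,0,0,0,30],[0,0,-35,0,0,0,30],[0,0,-20,0,0,0,30],[0,0,0,0,0,0,30],[0,0,0,0,0,0,30],[0,0,0,0,0,0,30]]}}

```text
clock: 29.25
position: [0.5319, 0.0467, 0.0438]
tool_rot: [1.058, 1.57, 0.18]
force: [-0.8, -0.6, -0.6]
grip_width: 0.036
```

Emit:
{"op": "play_rows", "data": {"deltas": [[-0.7,0.6,-10,0,0,0,30],[0,0,-7,0,0,0,30],[0,0,-3,0,0,0,30],[0,0,-1,0,0,0,30],[0,0,0,0,0,0,30],[0,0,0,0,0,0,30]]}}

```text
clock: 30.0
position: [0.5308, 0.0473, 0.0221]
tool_rot: [0.875, 1.571, -0.003]
force: [-0.2, -0.4, -0.2]
grip_width: 0.0357
```

Emit:
{"op": "play_rows", "data": {"deltas": [[0,0,-0.5,0,0,0,30],[0,0,0,0,0,0,30],[0,0,0,0,0,0,42],[0,0,0,0,0,0,50],[0,0,0,0,0,0,58],[0,0,10,0,0,0,65],[0,0,30,0,0,0,75],[0,0,40,0,0,0,85]]}}

```text
clock: 31.0
position: [0.5303, 0.0472, 0.1025]
tool_rot: [-2.033, 1.57, -2.911]
force: [0.2, -0.4, 0.5]
grip_width: 0.0849
```

Emit:
{"op": "play_rows", "data": {"deltas": [[20,-24,40,0,0,0,85],[32,-38,5,0,0,0,85],[30,-36,0,0,0,0,85],[12,-14,0,0,0,0,85],[0,0,0,0,0,0,85],[0,0,0,0,0,0,85],[0,0,0,0,0,0,85]]}}

```text
clock: 31.88
position: [0.6243, -0.0634, 0.1466]
tool_rot: [2.978, 1.57, 2.102]
force: [0.7, 0.5, -0.4]
grip_width: 0.0845
```

```bash
python3 - <<'E'
from w import *
wrist('chk',(.6262,-.0673),.043)
im=cv2.imread('pics/w_chk.png'); cv2.imwrite('pics/chk1.png',cv2.resize(im[0:300,106:406],None,fx=2,fy=2,interpolation=cv2.INTER_CUBIC))
E
```

```text
tcp [ 0.6243 -0.0634  0.1466] toolx [-0.  0. -1.] jaw [0.768 0.64  0.   ] grip 0.0845 F [ 0.7  0.5 -0.4] q [-0.15  0.64  0.24  1.68 -0.19  0.85  0.86]
pred px [255.8 199.5]
```

View pics/chk1.png

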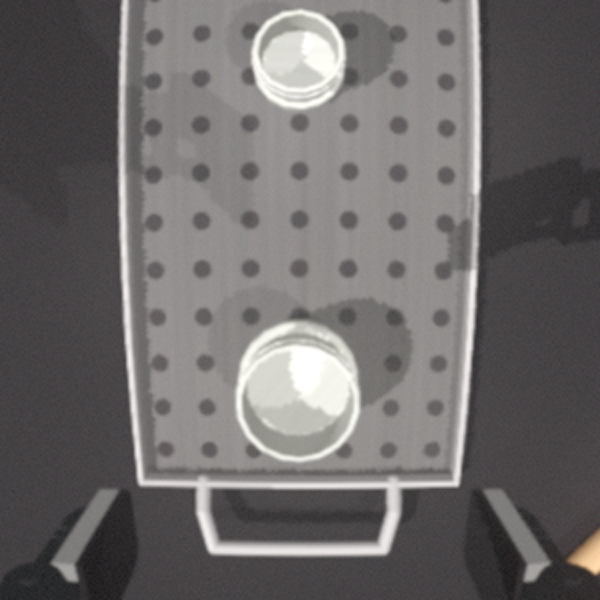

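```bash
python3 - <<'E'
from h import *
C=cam("wrist"); u=np.array([.6388,-.7694]); v=np.array([.7694,.6388]); c=np.array([.578,-.0097])
print("cam",ray("wrist",[[256,192]],C))
g=cv2.imread('pics/w_chk.png')[:,:,1]
def f(y,z,x=255): return round(float((onz("wrist",[[x,y]],z,C)[0,:2]-c)@u*1000),1)
def w(x,z,y): return round(float((onz("wrist",[[x,y]],z,C)[0,:2]-c)@v*1000),1)
col=g[:,253:258].mean(1).astype(int)
for y in list(range(157,176))+list(range(224,235)): print("L",y,col[y],[f(y,z) for z in (.003,.013,.043)])
for y in list(range(2,12))+list(range(34,58)): print("S",y,col[y],[f(y,z) for z in (.003,.013,.039)])
print("widths large", [w(x,.043,199) for x in (225,285.5)],"small",[w(x,.039,27) for x in(231.5,279)], 'small lid',[w(x,.013,42) for x in(232.5,278.5)])
E
```

```text
cam (array([ 0.57594825, -0.0062801 ,  0.28843274]), array([[ 0.1804639 , -0.21826393, -0.95905872]]))
L 157 81 [44.9, 43.2, 38.0]
L 158 83 [45.9, 44.1, 38.9]
L 159 109 [46.9, 45.1, 39.7]
L 160 148 [47.9, 46.0, 40.6]
L 161 185 [48.8, 47.0, 41.4]
L 162 201 [49.8, 48.0, 42.3]
L 163 200 [50.8, 48.9, 43.2]
L 164 199 [51.8, 49.9, 44.0]
L 165 197 [52.8, 50.8, 44.9]
L 166 180 [53.8, 51.8, 45.7]
L 167 161 [54.8, 52.8, 46.6]
L 168 158 [55.8, 53.7, 47.5]
L 169 179 [56.8, 54.7, 48.3]
L 170 193 [57.8, 55.7, 49.2]
L 171 190 [58.8, 56.6, 50.0]
L 172 213 [59.8, 57.6, 50.9]
L 173 246 [60.9, 58.6, 51.8]
L 174 255 [61.9, 59.6, 52.6]
L 175 255 [62.9, 60.5, 53.5]
L 224 150 [115.0, 110.8, 98.3]
L 225 150 [116.1, 111.9, 99.3]
L 226 150 [117.2, 113.0, 100.3]
L 227 161 [118.4, 114.1, 101.2]
L 228 204 [119.5, 115.2, 102.2]
L 229 235 [120.7, 116.3, 103.2]
L 230 213 [121.8, 117.4, 104.2]
L 231 167 [122.9, 118.5, 105.2]
L 232 144 [124.1, 119.6, 106.2]
L 233 139 [125.3, 120.7, 107.2]
L 234 130 [126.4, 121.8, 108.1]
S 2 139 [-108.8, -105.1, -95.5]
S 3 142 [-107.7, -104.0, -94.6]
S 4 171 [-106.6, -103.0, -93.6]
S 
[... 332 characters left out ...]
7, -63.5]
S 38 205 [-71.0, -68.7, -62.6]
S 39 205 [-70.0, -67.7, -61.7]
S 40 205 [-69.0, -66.7, -60.8]
S 41 205 [-68.0, -65.7, -59.9]
S 42 205 [-67.0, -64.8, -59.0]
S 43 219 [-66.0, -63.8, -58.2]
S 44 245 [-65.0, -62.8, -57.3]
S 45 248 [-64.0, -61.9, -56.4]
S 46 217 [-63.0, -60.9, -55.5]
S 47 217 [-62.0, -59.9, -54.7]
S 48 229 [-61.0, -59.0, -53.8]
S 49 204 [-60.0, -58.0, -52.9]
S 50 200 [-59.0, -57.0, -52.0]
S 51 237 [-58.0, -56.1, -51.2]
S 52 254 [-57.0, -55.1, -50.3]
S 53 246 [-56.0, -54.2, -49.4]
S 54 200 [-55.0, -53.2, -48.6]
S 55 161 [-54.0, -52.3, -47.7]
S 56 141 [-53.0, -51.3, -46.8]
S 57 117 [-52.0, -50.4, -46.0]
widths large [-26.5, 26.1] small [-19.8, 19.4] small lid [-21.0, 20.9]
```

Emit:
{"op": "play_rows", "data": {"deltas": [[1.5,-4.3,-40,0,0,0,85],[0,0,-40,0,0,0,85],[0,0,-28,0,0,0,80],[0,0,-12,0,0,0,75],[0,0,-4,0,0,0,70],[0,0,0,0,0,0,66],[0,0,0,0,0,0,62],[0,0,0,0,0,0,62]]}}

```text
clock: 32.92
position: [0.6266, -0.069, 0.0232]
tool_rot: [0.86, 1.57, -0.018]
force: [0.2, 0.3, 0.1]
grip_width: 0.062
```

Emit:
{"op": "play_rows", "data": {"deltas": [[0,0,0,0,0,0,45],[0,0,0,0,0,0,45],[0,0,0,0,0,0,45],[0,0,0,0,0,0,45],[0,0,3,0,0,0,45],[0,0,0,0,0,0,45],[0,0,0,0,0,0,45],[0,0,0,0,0,0,45]]}}

```text
clock: 33.92
position: [0.6261, -0.069, 0.0254]
tool_rot: [-2.27, 1.571, 3.136]
force: [0.7, -0.4, 0.1]
grip_width: 0.054
```

Emit:
{"op": "play_rows", "data": {"deltas": [[-0.8,1.5,0,0,0,0,45],[0,0,0,0,0,0,45],[0,0,0,0,0,0,45],[0,0,-1.5,0,0,0,45],[0,0,-0.7,0,0,0,45],[0,0,0,0,0,0,45],[0,0,0,0,0,0,45]]}}

```text
clock: 34.8
position: [0.6254, -0.0675, 0.0234]
tool_rot: [-2.82, 1.571, 2.585]
force: [-2.0, 0.3, 5.3]
grip_width: 0.0535
```

Now I release it and go back to the same viewing pose for the check.

Emit:
{"op": "play_rows", "data": {"deltas": [[0,0,0,0,0,0,57],[0,0,0,0,0,0,63],[0,0,0,0,0,0,70],[0,0,10,0,0,0,75],[0,0,30,0,0,0,85],[0,0,40,0,0,0,85],[-1,4,43,0,0,0,85],[0,0,0,0,0,0,85]]}}

```text
clock: 35.8
position: [0.6261, -0.0634, 0.1501]
tool_rot: [0.9, 1.565, 0.023]
force: [0.1, -0.1, -0.6]
grip_width: 0.0852
```

Emit:
{"op": "play_rows", "data": {"deltas": [[0,0,0,0,0,0,85],[0,0,0,0,0,0,85]]}}

```text
clock: 36.05
position: [0.6239, -0.0635, 0.1454]
tool_rot: [-2.257, 1.569, -3.134]
force: [-0.8, 1.0, -0.7]
grip_width: 0.0852
```

```bash
python3 - <<'E'
from h import *
C=cam("wrist"); u=np.array([.6388,-.7694]); v=np.array([.7694,.6388]); c=np.array([.578,-.0097])
im=vision.grab_frame('wrist')[:,:,::-1]; cv2.imwrite('pics/w_chk2.png',im); g=im[:,:,1]
print(telemetry.observe()['position'])
def f(y,z,x=255): return round(float((onz("wrist",[[x,y]],z,C)[0,:2]-c)@u*1000),1)
col=g[:,253:258].mean(1).astype(int)
for y in list(range(157,174))+list(range(224,233)): print("L",y,col[y],[f(y,z) for z in (.003,.013,.043)])
E
```

```text
[ 0.62395005 -0.06356315  0.14540144]
L 157 83 [44.2, 42.5, 37.4]
L 158 79 [45.2, 43.4, 38.2]
L 159 92 [46.1, 44.4, 39.1]
L 160 128 [47.1, 45.3, 39.9]
L 161 159 [48.1, 46.3, 40.7]
L 162 186 [49.1, 47.2, 41.6]
L 163 198 [50.1, 48.2, 42.4]
L 164 191 [51.1, 49.1, 43.3]
L 165 169 [52.1, 50.1, 44.2]
L 166 154 [53.1, 51.1, 45.0]
L 167 167 [54.1, 52.0, 45.9]
L 168 194 [55.1, 53.0, 46.7]
L 169 188 [56.1, 53.9, 47.6]
L 170 195 [57.1, 54.9, 48.4]
L 171 236 [58.1, 55.9, 49.3]
L 172 254 [59.1, 56.8, 50.2]
L 173 255 [60.1, 57.8, 51.0]
L 224 148 [114.0, 109.8, 97.3]
L 225 147 [115.1, 110.9, 98.3]
L 226 165 [116.2, 112.0, 99.3]
L 227 210 [117.3, 113.1, 100.2]
L 228 233 [118.5, 114.2, 101.2]
L 229 199 [119.6, 115.2, 102.2]
L 230 154 [120.7, 116.3, 103.2]
L 231 142 [121.9, 117.5, 104.1]
L 232 139 [123.0, 118.6, 105.1]
```

Large stack: tin centre 76.0 mm and lid 76.3 mm along the tray. Small stack: −74.5 and about −74.7 mm. Next is the logger.

Emit:
{"op": "play_rows", "data": {"deltas": [[-22,45,0,0,0,0,85],[-22,45,0,0,0,0,85],[-22,45,0,0,0,0,85],[-22,45,0,0,0,0,85],[-22,45,0,0,0,0,85],[-22,45,0,0,0,0,85],[-22,45,0,0,0,0,85],[-22,45,0,0,0,0,85]]}}

```text
clock: 37.1
position: [0.4474, 0.2977, 0.1458]
tool_rot: [-1.402, 1.57, -2.28]
force: [0.3, 0.5, 0.9]
grip_width: 0.085
```

Emit:
{"op": "play_rows", "data": {"deltas": [[0,0,0,0,0,0,85],[0,0,0,0,0,0,80],[0,0,0,0,0,0,80]]}}

```text
clock: 37.48
position: [0.449, 0.2953, 0.1461]
tool_rot: [-0.841, 1.57, -1.721]
force: [0.9, -0.9, 1.1]
grip_width: 0.0802
```

```bash
python3 -c "
from w import *
wrist('lg',(.4481,.2982),.0225,thr=75)"
```

```text
tcp [0.449  0.2953 0.1461] toolx [-0.    -0.001 -1.   ] jaw [ 0.77   0.638 -0.   ] grip 0.0802 F [ 0.9 -0.9  1.1] q [-0.88  0.51  0.25  1.92 -0.18  0.73  0.17]
pred px [258.2 185.6]
blob px [263.7 143.7] area 720 circ 428.9 333.3 d 61.5 centroid 426.3 334.0 eqd 42.6
blob px [257.8 203.6] area 7113 circ 455.8 285.5 d 139.4 centroid 458.2 286.0 eqd 125.0
```

View pics/w_lg.png

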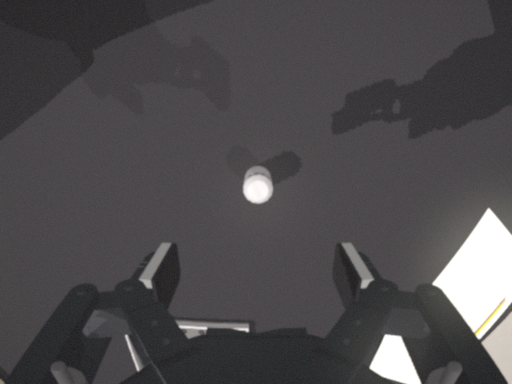

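Emit:
{"op": "play_rows", "data": {"deltas": [[-1,2.9,-40,0,0,0,80],[0,0,-40,0,0,0,75],[0,0,-35,0,0,0,65],[0,0,-15,0,0,0,55],[0,0,-6,0,0,0,45],[0,0,0,0,0,0,38],[0,0,0,0,0,0,36],[0,0,0,0,0,0,36]], "grip_force": 50}}

```text
clock: 38.52
position: [0.4477, 0.2997, 0.011]
tool_rot: [1.593, 1.57, 0.716]
force: [-0.1, 0.2, -1.1]
grip_width: 0.0364
```

Emit:
{"op": "play_rows", "data": {"deltas": [[0,0,0,0,0,0,15],[0,0,0,0,0,0,15],[0,0,0,0,0,0,15],[0,0,0,0,0,0,15],[0,0,0,0,0,0,15]]}}

```text
clock: 39.15
position: [0.4475, 0.2995, 0.0109]
tool_rot: [1.954, 1.57, 1.076]
force: [-1.7, -1.5, 10.8]
grip_width: 0.0239
```

Emit:
{"op": "play_rows", "data": {"deltas": [[0,0,5,0,0,0,15],[0,0,15,0,0,0,15],[0,0,35,0,0,0,15],[0,0,40,0,0,0,15],[0,0,10,0,0,0,15],[0,0,0,0,0,0,15],[0,0,0,0,0,0,15]]}}

```text
clock: 40.02
position: [0.4469, 0.2992, 0.1144]
tool_rot: [-1.57, 1.569, -2.447]
force: [0.1, 0.7, -1.2]
grip_width: 0.0239
```

```bash
python3 -c "
from w import *
s=telemetry.observe()['position']
wrist('lg2',s[:2],s[2]+.034,thr=120)"
```

```text
tcp [0.4469 0.2992 0.1144] toolx [-0.001 -0.001 -1.   ] jaw [ 0.769  0.639 -0.001] grip 0.0239 F [ 0.1  0.7 -1.2] q [-0.87  0.56  0.24  1.94 -0.2   0.67  0.18]
pred px [257.5 287.6]
blob px [255.8 264.3] area 3457 circ 439.3 307.4 d 39.9 centroid 439.6 306.7 eqd 30.6
blob px [220.7 254.1] area 414 circ 426.6 302.6 d 20.0 centroid 425.1 301.7 eqd 10.5
blob px [291.2 254.1] area 417 circ 446.3 319.0 d 19.9 centroid 447.4 320.2 eqd 10.6
```

View pics/w_lg2.png

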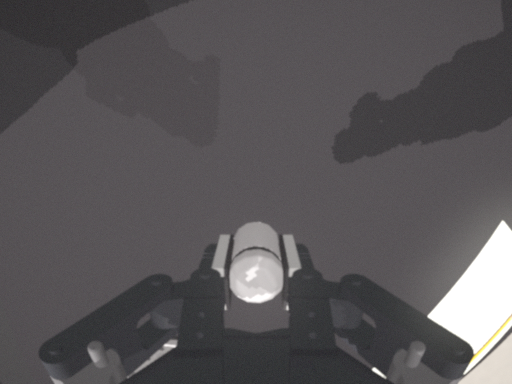

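Emit:
{"op": "play_rows", "data": {"deltas": [[12,-27,0,0,0,0,15],[17,-41,0,0,0,0,15],[17,-41,0,0,0,0,15],[17,-41,0,0,0,0,15],[17,-41,0,0,0,0,15],[17,-41,0,0,0,0,15],[17,-41,0,0,0,0,15],[15,-34,0,0,0,0,15]]}}

```text
clock: 41.08
position: [0.5764, -0.0095, 0.1143]
tool_rot: [-2.024, 1.569, -2.902]
force: [-0.2, 0.9, -1.5]
grip_width: 0.0237
```

Emit:
{"op": "play_rows", "data": {"deltas": [[0,0,-20,0,0,0,15],[0,0,-30,0,0,0,15],[0,0,-25,0,0,0,15],[0,0,-10,0,0,0,15],[0,0,0,0,0,0,15],[0,0,0,0,0,0,15],[0,0,0,0,0,0,15]]}}

```text
clock: 41.95
position: [0.5768, -0.0075, 0.0311]
tool_rot: [0.964, 1.57, 0.087]
force: [-0.8, 0.3, -1.7]
grip_width: 0.0232
```

Emit:
{"op": "play_rows", "data": {"deltas": [[0,0,-8,0,0,0,15],[0,0,-5,0,0,0,15],[0,0,-2.5,0,0,0,15],[0,0,-1,0,0,0,15],[0,0,0,0,0,0,15],[0,0,0,0,0,0,15]]}}

```text
clock: 42.7
position: [0.5762, -0.0077, 0.0139]
tool_rot: [-2.268, 1.57, 3.137]
force: [-3.1, -0.0, 5.6]
grip_width: 0.0232
```

Emit:
{"op": "play_rows", "data": {"deltas": [[0,0,0,0,0,0,30],[0,0,0,0,0,0,38],[0,0,0,0,0,0,45],[0,0,0,0,0,0,50],[0,0,15,0,0,0,55],[0,0,35,0,0,0,60],[0,0,50,0,0,0,80],[0,0,50,0,0,0,85]]}}

```text
clock: 43.7
position: [0.5762, -0.0077, 0.1663]
tool_rot: [1.019, 1.57, 0.141]
force: [0.8, 0.3, 0.9]
grip_width: 0.085
```

Emit:
{"op": "play_rows", "data": {"deltas": [[10,-12,0,0,0,0,85],[20,-24,0,0,0,0,85],[20,-24,0,0,0,0,85],[0,0,0,0,0,0,85],[0,0,0,0,0,0,85],[0,0,0,0,0,0,85]]}}

```text
clock: 44.45
position: [0.6261, -0.0669, 0.1639]
tool_rot: [3.114, 1.57, 2.237]
force: [-0.2, 0.3, 0.8]
grip_width: 0.0848
```

```bash
python3 - <<'E'
from w import *
wrist('fin',(.577,-.009),.047)
s=vision.grab_frame('scene')[:,:,::-1]; im=cv2.imread('pics/w_fin.png')
cv2.imwrite('pics/fin.png',np.hstack([cv2.resize(im[0:300,130:380],None,fx=1.5,fy=1.5),cv2.resize(s[150:300,70:270],(600,450),interpolation=cv2.INTER_CUBIC)[:, :420]]))
C=cam("wrist"); u=np.array([.6388,-.7694]); c=np.array([.578,-.0097])
E
```

```text
tcp [ 0.6261 -0.0669  0.1639] toolx [-0.  0. -1.] jaw [0.769 0.64  0.   ] grip 0.0848 F [-0.2  0.3  0.8] q [-0.15  0.62  0.24  1.66 -0.18  0.89  0.86]
pred px [256.  105.7]
blob px [257.1 119.8] area 33071 circ 589.4 -24.0 d 283.4 centroid 591.7 -26.9 eqd 218.0
```

View pics/fin.png

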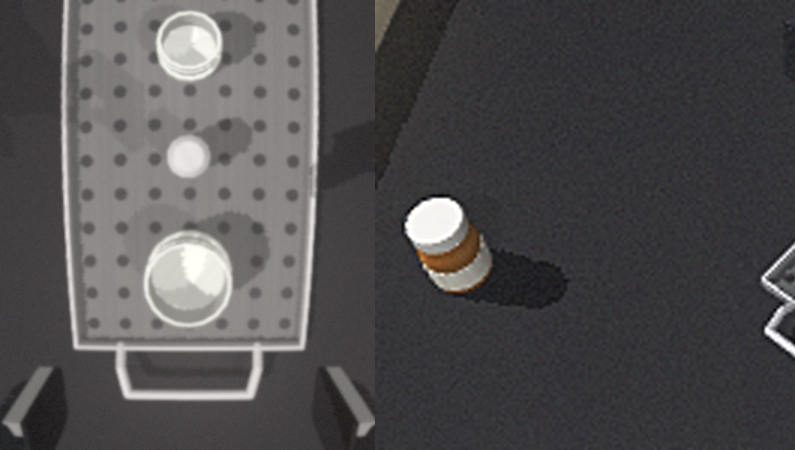

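Everything stands in one row on the middle line, with the logger upright between the two stacks and the jar standing undisturbed. I'm handing it in.

```bash
python3 -c "
from workcell import workorder; print(workorder.job_done())"
```

```text
the job is handed in; nothing more can be done
None
```

The tray is loaded and handed in at about 45 s of robot time, with the gripper open and clear of everything. The hand-in gives no verdict.

- **Large stack (handle end):** my first placing left the tin about 2 mm off-centre, so I regripped and moved it. It then measured 76.0 mm from the tray centre, against 76.3 mm for its lid.
- **Small stack (plain end):** the tin measured −74.5 mm and its lid about −74.7 mm, so it needed no change.
- **Logger:** it stands upright in the middle of the tray, roughly 35–40 mm clear of both lids. That gap comes from the commanded position and the lid edges, not from a separate measurement.
- **Jar:** it looked upright and untouched in the last picture. I did not remeasure its position.

Two checks disagreed with the rest. The wrist measurements of the tins while held read about 2 mm off the hover and fixed-camera ones, and that caused the first misplacing. The gripper's opening reading was up to 3 mm below the true diameters. The highest contact force I saw was 17 N, while setting down the large tin.

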